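# Seat a taper-footed canister in the floating well of a bench mixer

### The job

Take the steel canister with the tapered foot out of its stand, nest it upright in the tapered well of the mixer station and let go so that it centres itself. Then, with the gripper shut, push straight down on the middle of its lid until the well stops sinking, keep a firm push of about one and a half kilograms on it there for a good second, never more than two, and leave it standing there; leave the other things on the bench where they are.

Things in the scene. Friction and masses are not known exactly. Their poses are not given: they have to be found in the camera images.
- canister_mid (a point): Centre of the loose steel canister (z up its axis), half-way up its 120 mm height; about 250 g, begins upright in the stand. Round straight wall 54 mm in diameter from 14 mm below this point to the flat closed lid 60 mm above it (strong enough to be pushed on); best gripped 10 to 40 mm above this point.
- canister_foot (a point): Centre of the canister's flat underside, 60 mm below its middle. From here the foot tapers evenly outward: 28 mm diameter at the underside, 44 mm at 40 mm above it, then a short shoulder to the 54 mm wall.
- stand: White plastic stand, fixed to the bench: a round cup 68 mm outside, 60 mm inside, 26 mm high, on a 90 mm disc; inner floor 6 mm above the bench, on which the canister stands loosely. Origin: centre of its underside, on the bench.
- station: Mixer station, fixed to the bench: white square housing 160 x 160 mm, deck 40 mm above the bench. Origin: centre of its underside; z up. Over the middle of the deck, on a dark rubber bellows, floats the aluminium well, a ring open at top and bottom, 30 mm high, with a bore tapering from 42 mm diameter at the mouth to 30 mm.
- deck_mid (a point): Middle of the station's deck, top surface. The well stands up to 5 mm aside from here along each of the station's sides; a push of about 1 N shifts it (up to 7 mm each way from here), so the tapers centre on each other. Neither its place nor its height is measured: its mouth starts 86 to 126 mm above the bench. Seated, the canister's centre is about 24 mm above the mouth.
- station_front (a point): Middle of the housing's front edge, on the deck. About the well's travel: pushed down, it slides stiffly (drag about 7 N, so it carries the canister without sinking) until it meets a hard stop 4 to 24 mm lower, the mouth then 82 to 102 mm above the bench; how far varies and is not measured. It has no spring and stays where it is left.
- jar_mid (a point): Centre of a plain straight-sided steel jar, 60 mm diameter, 85 mm high, no taper; a bystander.
- rack: White rack of purple-capped tubes, 48 x 128 mm, 88 mm high; a bystander. Origin: centre of its underside.
- dish: Shallow steel dish, 76 mm across, 20 mm high; a bystander. Origin: centre of its underside.
- bottle: White bottle, 64 mm diameter, 150 mm high; a bystander. Origin: centre of its underside.
- reagent: Amber jar, 50 mm diameter, 100 mm high; a bystander. Origin: centre of its underside.
- carton: Cardboard box 120 x 240 x 80 mm; a bystander. Origin: centre of its underside.
There are look-alikes about, which are no part of the job. What is shaped like the part that bears canister_mid but red is not meant.

How it is judged:
On the way, in this order (a step that is already met when the one before it is completed fails the run):
1. the canister is lifted clear of its stand (height (world z) of canister_mid above 0.11 m and contact force between canister and stand below 0.01 N), for 0.1 s.
2. the canister stands upright in the well, let go (angle between canister_mid's own z axis and vertical below 0.06 rad and horizontal distance between canister_mid and station below 0.01 m and z of canister_mid in the frame of station between 0.103 and 0.156 m and contact force between the fingers and canister below 0.01 N and linear speed of canister below 0.02 m/s), for 0.3 s.
3. the fingers push on the lid of the upright canister, the well at its lower stop, with more than 11 N for half a second (the well's drag alone cannot bear that) (angle between canister_mid's own z axis and vertical below 0.06 rad and horizontal distance between canister_mid and station below 0.01 m and z of canister_mid in the frame of station between 0.103 and 0.13 m and contact force between the fingers and canister_c2 above 11 N), for 0.5 s.
At the end, for the whole second after the job is handed in: The canister stands in the pushed-down well, let go and at rest, tilted less than 0.06 rad, its centre within 10 mm sideways of the station's middle and 103 to 130 mm above the bench (the stop's height varies) (angle between canister_mid's own z axis and vertical below 0.06 rad and horizontal distance between canister_mid and station below 0.01 m and z of canister_mid in the frame of station between 0.103 and 0.13 m and linear speed of canister below 0.02 m/s); the robot touches nothing.
It fails at once if the fingers push on the canister's lid with more than 23 N (contact force between the fingers and canister_c2 above 23 N).
It fails at once if the jar, tube rack, dish, bottle, amber jar or cardboard box is moved by more than 25 mm (distance of any of jar_mid, rack, dish, bottle, reagent, carton from where it was at the start of the episode above 0.025 m).
It also fails if it takes over 59 s, if anything falls off the work surface, if the arm or the gripper's body presses on something with over 40 N, if the wrist force passes 120 N, or if a joint passes its speed limit or range.

### The arm

A 6-joint arm with a two-finger parallel gripper is mounted at the origin on the work surface. World frame = base frame: x ahead of the robot, y to its left, z up, the work surface at z = 0. Lengths are in m, angles in rad, forces in N, time in s.
With the tool pointing down it reaches from about 0.35 to 0.775 m from the base axis. Payload 7.3 kg.
Tool frame: the origin (TCP) lies between the finger pads; the fingertips stand 17 mm ahead of it and the grasp point (between the pads) lies 2 mm behind it (arm.finger_overhang is the distance from the TCP to the fingertips, in m); z points along the fingers, y is the direction in which the jaws open and shut (so a half turn about z gives the same grasp; the last joint's range is limited). The gripper opens to 92 mm and grips with 3 to 60 N. Pads are 19 mm wide; open, the fingers measure 130 mm over their backs; the gripper's body (75 mm by 190 mm) begins 47 mm behind the grasp point.
Start: joints at [-1.303, 0.342, 1.524, -0, 1.275, -0.146], TCP at [0.211, -0.481, 0.244] pointing down, gripper open.
Joint ranges: [-2.53, 2.53], [-0.77, 2.02], [0.04, 2.7], [-1, 4.14], [0.28, 2.66], [-3.11, 3.11]. Speed limits (rad/s): [2.57, 2.57, 3.14, 3.14, 3.14, 3.14].

### API

Orientations are given as a unit quaternion [w, x, y, z].
In Python, from cell import readout, viewer, finish_job, arm gives the robot as it stands.
- The arm moves only by the tool carry_out, never from a script. Its argument "rows" is a list of rows, each an object of numbers: "gripper": the closure, from -1 (fully open) to 1 (shut), so that 0 is half open; "tx", "ty", "tz": the shift along the tool's x, y, z each as a share of 3 cm, from -1 to 1; "ax", "ay", "az": the turn, a rotation vector about the tool's x, y, z each as a share of 1.5 rad, from -1 to 1. A call has 1 to 12 rows; each row shifts and turns the commanded pose from where the row before left it, along the tool's axes as they then stand; what a row does not reach is not made up. A row lasts 1/12 s, in which the tool goes at most 41.7 mm and 7.16 degrees, less where a joint would pass 70% of its speed; a pose out of reach is approached as far as the arm can. A call with a number of a shift or a turn outside -1 to 1 is refused whole. A call with a gripper value outside its range is refused whole. The fingers move at their own pace and stop on an object; the grip force is fixed at half the most. Time passes only in rows, so rows that do not move let the fingers close. It gives the time, the measured TCP pose, the force and the opening at its end, in the units of the state.
- readout.read_state(): the state, without advancing time (a new reading comes with each control period).
- viewer.capture(name): name is "scene" or "top" or "wrist"; returns (picture, depth): 384x512x3 uint8, blue, green, red; 384x512 float32, m along the optical axis (not along the pixel's ray), 0 where there is no reading.
- viewer.calibration(name): a dict with "camera_matrix" (3x3 intrinsics, pixels), "dist" ([k1, k2, p1, p2, k3] as OpenCV has them; the pictures are not rectified), "R" (3x3) and "t" (3): a world point X has camera coordinates R X + t. Camera axes: x right, y down, z forward; pixel columns grow to the right and rows downward; lengths in m; the calibration is good to about 2 mm. A picture is of the moment at which its call begins: read the wrist's pose just before it. calibration takes no time and is no camera call; for the wrist camera it gives the pose at the moment of the call.
- finish_job(): hands the job in, once; it reports no verdict.
The state is a dict: "time_s": time; "joints": joint angles; "joint_velocities": joint speeds; "tau": joint torques, N m; "tool_pos": TCP position; "orientation": TCP orientation; "ft_force": force on the tool from outside, world axes, zero at the start; "torque": the same for the moment, N m; "finger_gap": opening from 0.0 (shut) to 1.0 (fully open).
Only numpy, scipy, OpenCV 4.12 (cv2) and the standard library are available. Lean on these libraries where they do the work, as an engineer would, in place of code of your own. Each camera call takes 0.05 s, during which the arm holds its last target. There are 200 camera calls.

## Working session

There is one attempt and no reset: what is moved stays moved. The work goes in short steps, Python scripts to look and compute and a tool call to move; the robot and the scene stay as the last step left them, time stands still between calls to the robot, and variables do not carry over. Pictures are saved under pics/ and viewed, about 8 in all and at most 12, crops included, and the job is handed in when it is done.

Besides the shell and the picture viewer there is one more tool, called after ">>>" in YAML: its name, and indented under it one key for each argument. carry_out: Moves the arm, as the interface text tells. Shift numbers are shares of 3 cm and turn numbers shares of 1.5 rad, none past 1 either way. Its arguments: {"type":"object","properties":{"rows":{"type":"array"}},"required":["rows"]}

```bash
mkdir -p pics; ls; python3 - <<'E'
from cell import readout, viewer
import cv2,numpy as np
s=readout.read_state();print(s)
for n in("scene","top"):
    p,d=viewer.capture(n);cv2.imwrite(f"pics/{n}0.png",p);np.save(f"pics/{n}0.npy",d);c=viewer.calibration(n);print(n,c)
E
```

```text
pics
{'time_s': 0.0, 'joints': array([-1.30302392e+00,  3.42699245e-01,  1.52502583e+00, -4.54840550e-05,
        1.27539736e+00, -1.46006652e-01]), 'joint_velocities': array([-0.00060895, -0.00026222, -0.00123657, -0.0015544 ,  0.00058174,
       -0.00068086]), 'tau': array([-4.32237775e-04, -4.31237054e+01, -2.44223982e+01,  7.17594847e-02,
        5.59428404e-02, -1.65151228e-04]), 'tool_pos': array([ 0.21098939, -0.48031419,  0.24305406]), 'orientation': array([-7.62147621e-04,  9.78672941e-01,  2.05423194e-01, -6.82514440e-05]), 'ft_force': array([ 0.16268342, -0.63592778,  0.8301842 ]), 'torque': array([-0.00528246,  0.00242442, -0.0074669 ]), 'finger_gap': 0.9952266350494173}
scene {'camera_matrix': array([[352.94784763,   0.        , 256.47858533],
       [  0.        , 352.94784763, 186.0408161 ],
       [  0.        ,   0.        ,   1.        ]]), 'dist': array([-0.06648105,  0.        ,  0.        ,  0.        ,  0.        ]), 'R': array([[-0.28241732,  0.95901978,  0.02283672],
       [ 0.59699473,  0.19434074, -0.77835016],
       [-0.75089131, -0.20618616, -0.62741494]]), 't': array([ 0.29096388, -0.26247604,  1.51722837])}
top {'camera_matrix': array([[489.49632463,   0.        , 254.13982147],
       [  0.        , 489.49632463, 194.92363581],
       [  0.        ,   0.        ,   1.        ]]), 'dist': array([0.0639972, 0.       , 0.       , 0.       , 0.       ]), 'R': array([[-0.00887151, -0.99993591, -0.00703321],
       [-0.98442112,  0.00996858, -0.17554397],
       [ 0.17560283,  0.0053663 , -0.98444647]]), 't': array([-0.1298546 ,  0.57927606,  1.32246569])}
```

View pics/top0.png

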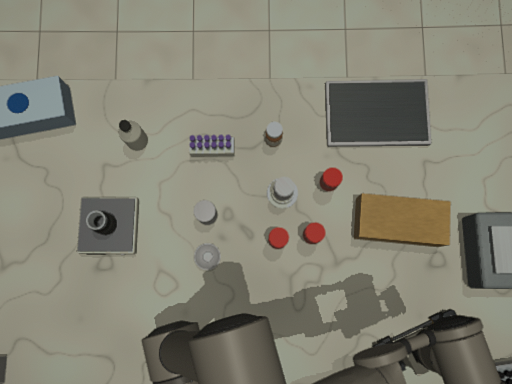

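View pics/scene0.png

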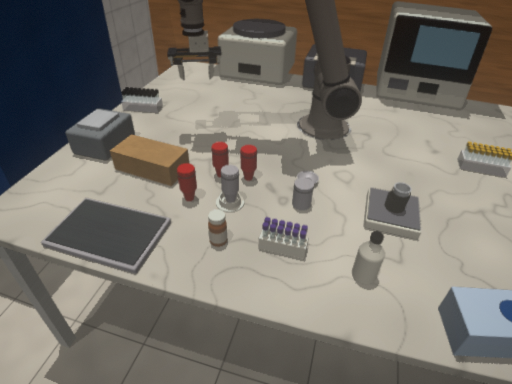

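The top view shows the canister in its stand at about (284,188), with red look-alikes at (332,179), (278,238) and (314,233). The station is at (108,225) with its well near (97,221). The jar is at (205,212), the dish at (207,257) and the carton at (402,220). The scene view agrees: canister at (230,182), station at (393,210).

```bash
cat > h.py <<'E'
import cv2,numpy as np
from cell import readout, viewer
def ray(c,uv,z):
    p=cv2.undistortPoints(np.float64(uv).reshape(-1,1,2),c["camera_matrix"],c["dist"]).reshape(-1,2)
    R,t=c["R"],c["t"];d=np.c_[p,np.ones(len(p))]@R;o=-R.T@t
    return o+d*((z-o[2])/d[:,2])[:,None]
def cloud(c,d):
    v,u=np.mgrid[:384,:512];p=cv2.undistortPoints(np.float64(np.dstack([u,v])).reshape(-1,1,2),c["camera_matrix"],c["dist"]).reshape(-1,2)
    P=(np.c_[p,np.ones(len(p))]*d.reshape(-1,1)-c["t"])@c["R"]
    P[d.ravel()<=0]=np.nan
    return P.reshape(384,512,3)
E
python3 - <<'E'
from h import *
c=viewer.calibration("top");d=np.load("pics/top0.npy");W=cloud(c,d);p=cv2.imread("pics/top0.png")
print("rays lid",ray(c,[[284,184]],.126),"station",ray(c,[[82,198],[137,198],[136,253],[79,253]],.04))
def reg(n,u0,u1,v0,v1,z0,z1):
    w=W[v0:v1,u0:u1].reshape(-1,3);m=(w[:,2]>z0)&(w[:,2]<z1);w=w[m]
    if len(w)==0: print(n,"none");return
    uu=np.argwhere(m).ravel();(x,y),r=cv2.minEnclosingCircle(np.float32(w[:,:2]))
    print(n,len(w),w.mean(0).round(4),"circ",round(x,4),round(y,4),round(r,4),"z",np.percentile(w[:,2],[5,50,95]).round(4), "rect",cv2.minAreaRect(np.float32(w[:,:2])))
reg("lid",265,305,168,212,.115,.14)
reg("stand",262,305,168,212,.015,.05)
reg("deck",70,145,190,262,.03,.05)
reg("well",78,125,200,245,.08,.14)
reg("jar",190,220,195,228,.07,.1)
reg("dish",190,225,240,272,.01,.03)
for n,a in dict(r1=(318,348,165,195),r2=(265,292,226,252),r3=(302,328,220,246)).items(): reg(n,*a,.08,.16)
reg("rack",185,240,130,160,.05,.12)
reg("amber",262,288,120,148,.08,.12)
print(W[60:62,0:512:512//8,2].shape, "bench z",np.nanmedian(W[270:290,30:120,2]))
reg("carton",350,455,190,250,.06,.1)
E
```

```text
rays lid [[ 0.59328867 -0.21538755  0.126     ]] station [[0.57605825 0.3484569  0.04      ]
 [0.57447517 0.19502102 0.04      ]
 [0.42034394 0.19238802 0.04      ]
 [0.42247831 0.34812899 0.04      ]]
lid 321 [ 0.588  -0.2158  0.1253] circ 0.5893 -0.216 0.0274 z [0.1202 0.1255 0.13  ] rect ((0.5889348387718201, -0.21565215289592743), (0.05233046039938927, 0.05284786969423294), 61.900630950927734)
stand 76 [ 0.5789 -0.2117  0.0244] circ 0.5932 -0.2165 0.0339 z [0.0164 0.0245 0.0295] rect ((0.5844371318817139, -0.21399179100990295), (0.06712792813777924, 0.04943201690912247), 72.4433822631836)
deck 2673 [0.4991 0.2738 0.0391] circ 0.5028 0.278 0.1092 z [0.0332 0.0393 0.0442] rect ((0.5021416544914246, 0.2775839567184448), (0.16010354459285736, 0.16093461215496063), 89.02043914794922)
well 346 [0.5009 0.2785 0.1032] circ 0.5005 0.2789 0.031 z [0.0819 0.1032 0.1206] rect ((0.5005446672439575, 0.27746573090553284), (0.056426603347063065, 0.057433754205703735), 14.693392753601074)
jar 388 [ 5.304e-01 -4.000e-04  8.440e-02] circ 0.5313 -0.0005 0.0302 z [0.0791 0.0844 0.0892] rect ((0.53093
[... 833 characters left out ...]
0.05535003915429115, 0.051492512226104736), 48.44472885131836)
rack 476 [ 0.7251 -0.0154  0.0813] circ 0.7295 -0.018 0.061 z [0.0542 0.086  0.0916] rect ((0.7264576554298401, -0.0169527567923069), (0.11871665716171265, 0.04123994708061218), 89.99925231933594)
amber 221 [ 0.7532 -0.1931  0.099 ] circ 0.7547 -0.193 0.0226 z [0.0895 0.0999 0.1038] rect ((0.7551798224449158, -0.19367893040180206), (0.04179118946194649, 0.04356802999973297), 89.16197204589844)
(2, 8) bench z -0.00043119922838634483
carton 4151 [ 0.5035 -0.5402  0.0793] circ 0.5045 -0.5409 0.1336 z [0.0744 0.0795 0.084 ] rect ((0.5052404999732971, -0.5415924787521362), (0.24260199069976807, 0.12381430715322495), 84.31856536865234)
```

>>> carry_out:
  rows:
    - {"gripper": -1, "tx": 0.8, "ty": -0.16}
    - {"gripper": -1, "tx": 0.8, "ty": -0.16}
    - {"gripper": -1, "tx": 0.8, "ty": -0.16}
    - {"gripper": -1, "tx": 0.8, "ty": -0.16}
    - {"gripper": -1, "tx": 0.8, "ty": -0.16}
    - {"gripper": -1, "tx": 0.8, "ty": -0.16}
    - {"gripper": -1, "tx": 0.8, "ty": -0.16}
    - {"gripper": -1, "tx": 0.8, "ty": -0.16}
    - {"gripper": -1, "tx": 0.8, "ty": -0.16}
    - {"gripper": -1, "tx": 0.8, "ty": -0.16}
    - {"gripper": -1, "tx": 0.8, "ty": -0.16}
    - {"gripper": -1, "tx": 0.8, "ty": -0.16}

```text
schema error: expected keys gripper, tx, ty, tz, ax, ay, az
```

```bash
cat >> h.py <<'E'
def delta(target):
    "remaining shift to a world TCP position in tool axes, units of 3 cm"
    s=readout.read_state();w,x,y,z=s["orientation"]
    from scipy.spatial.transform import Rotation as Ro
    R=Ro.from_quat([x,y,z,w]).as_matrix()
    print("t",round(s["time_s"],2),"pos",s["tool_pos"].round(4),"zaxis",R[:,2].round(4),"yaxis",R[:,1].round(3),"F",s["ft_force"].round(2),"gap",round(s["finger_gap"],3),"q",np.round(s["joints"],2))
    print("units",(R.T@(np.array(target)-s["tool_pos"])/.03).round(2))
E
python3 -c "
from h import *
delta([.589,-.216,.243])"
```

```text
t 0.1 pos [ 0.211  -0.4804  0.2431] zaxis [-3.0e-04  1.3e-03 -1.0e+00] yaxis [ 0.402 -0.916 -0.001] F [ 0.15  0.13 -0.09] gap 1.0 q [-1.3   0.34  1.52  0.    1.28 -0.15]
units [ 1.508e+01 -3.000e+00  1.000e-02]
```

All keys are required.

>>> carry_out:
  rows:
    - {"gripper": -1, "tx": 0.8, "ty": -0.16, "tz": 0, "ax": 0, "ay": 0, "az": 0}
    - {"gripper": -1, "tx": 0.8, "ty": -0.16, "tz": 0, "ax": 0, "ay": 0, "az": 0}
    - {"gripper": -1, "tx": 0.8, "ty": -0.16, "tz": 0, "ax": 0, "ay": 0, "az": 0}
    - {"gripper": -1, "tx": 0.8, "ty": -0.16, "tz": 0, "ax": 0, "ay": 0, "az": 0}
    - {"gripper": -1, "tx": 0.8, "ty": -0.16, "tz": 0, "ax": 0, "ay": 0, "az": 0}
    - {"gripper": -1, "tx": 0.8, "ty": -0.16, "tz": 0, "ax": 0, "ay": 0, "az": 0}
    - {"gripper": -1, "tx": 0.8, "ty": -0.16, "tz": 0, "ax": 0, "ay": 0, "az": 0}
    - {"gripper": -1, "tx": 0.8, "ty": -0.16, "tz": 0, "ax": 0, "ay": 0, "az": 0}
    - {"gripper": -1, "tx": 0.8, "ty": -0.16, "tz": 0, "ax": 0, "ay": 0, "az": 0}
    - {"gripper": -1, "tx": 0.8, "ty": -0.16, "tz": 0, "ax": 0, "ay": 0, "az": 0}
    - {"gripper": -1, "tx": 0.8, "ty": -0.16, "tz": 0, "ax": 0, "ay": 0, "az": 0}
    - {"gripper": -1, "tx": 0.8, "ty": -0.16, "tz": 0, "ax": 0, "ay": 0, "az": 0}

```text
time_s: 1.1
tool_pos: [0.4524, -0.3112, 0.2433]
orientation: [-0.0, 0.979, 0.205, -0.0]
ft_force: [0.2, -0.5, -1.3]
finger_gap: 0.996
```

>>> carry_out:
  rows:
    - {"gripper": -1, "tx": 0.8, "ty": -0.16, "tz": 0, "ax": 0, "ay": 0, "az": 0}
    - {"gripper": -1, "tx": 0.8, "ty": -0.16, "tz": 0, "ax": 0, "ay": 0, "az": 0}
    - {"gripper": -1, "tx": 0.8, "ty": -0.16, "tz": 0, "ax": 0, "ay": 0, "az": 0}
    - {"gripper": -1, "tx": 0.8, "ty": -0.16, "tz": 0, "ax": 0, "ay": 0, "az": 0}
    - {"gripper": -1, "tx": 0.3, "ty": -0.06, "tz": 0, "ax": 0, "ay": 0, "az": 0}
    - {"gripper": -1, "tx": 0, "ty": 0, "tz": 0, "ax": 0, "ay": 0, "az": 0}
    - {"gripper": -1, "tx": 0, "ty": 0, "tz": 0, "ax": 0, "ay": 0, "az": 0}

```text
time_s: 1.68
tool_pos: [0.5389, -0.2507, 0.2432]
orientation: [-0.0, 0.979, 0.206, -0.001]
ft_force: [-0.2, 0.9, -0.3]
finger_gap: 1.001
```

```bash
python3 - <<'E'
from h import *
c=viewer.calibration("wrist");p,d=viewer.capture("wrist");cv2.imwrite("pics/w1.png",p);np.save("pics/w1.npy",d)
W=cloud(c,d);w=W.reshape(-1,3);m=(abs(w[:,2]-.126)<.006)&(np.hypot(w[:,0]-.589,w[:,1]+.216)<.05)
print(m.sum());w=w[m];print(w.mean(0),cv2.minEnclosingCircle(np.float32(w[:,:2])),cv2.minAreaRect(np.float32(w[:,:2])))
delta([.589,-.216,.243])
E
```

```text
2545
[ 0.59007183 -0.21615786  0.12623789] ((0.5890815258026123, -0.2164236158132553), 0.027068037539720535) ((0.5893887877464294, -0.21651652455329895), (0.053140588104724884, 0.05321358144283295), 22.642194747924805)
t 1.73 pos [ 0.5385 -0.2512  0.2434] zaxis [-0.0011 -0.     -1.    ] yaxis [ 0.402 -0.916 -0.   ] F [0.05 0.58 0.46] gap 1.005 q [-0.57  0.47  1.32 -0.    1.35  0.59]
units [ 2.01 -0.4   0.01]
```

View pics/w1.png

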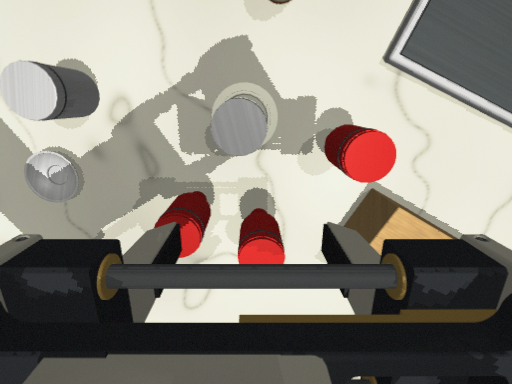

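The steel lid is at (239,125), measured at (0.589, -0.2165) with its top at 0.126, so it is the one in the stand. I'll move over it and descend.

>>> carry_out:
  rows:
    - {"gripper": -1, "tx": 0.8, "ty": -0.16, "tz": 0, "ax": 0, "ay": 0, "az": 0}
    - {"gripper": -1, "tx": 0.8, "ty": -0.16, "tz": 0, "ax": 0, "ay": 0, "az": 0}
    - {"gripper": -1, "tx": 0.4, "ty": -0.06, "tz": 0, "ax": 0, "ay": 0, "az": 0}
    - {"gripper": -1, "tx": 0, "ty": 0, "tz": 0, "ax": 0, "ay": 0, "az": 0}
    - {"gripper": -1, "tx": 0, "ty": 0, "tz": 0.7, "ax": 0, "ay": 0, "az": 0}
    - {"gripper": -1, "tx": 0, "ty": 0, "tz": 0.7, "ax": 0, "ay": 0, "az": 0}
    - {"gripper": -1, "tx": 0, "ty": 0, "tz": 0.7, "ax": 0, "ay": 0, "az": 0}
    - {"gripper": -1, "tx": 0, "ty": 0, "tz": 0, "ax": 0, "ay": 0, "az": 0}
    - {"gripper": -1, "tx": 0, "ty": 0, "tz": 0, "ax": 0, "ay": 0, "az": 0}

```text
time_s: 2.48
tool_pos: [0.5884, -0.217, 0.1802]
orientation: [-0.001, 0.979, 0.205, -0.001]
ft_force: [0.4, 0.1, 0.3]
finger_gap: 1.001
```

```bash
python3 -c "
from h import *
delta([.5893,-.2165,.089])"
```

```text
t 2.48 pos [ 0.5884 -0.217   0.1802] zaxis [-2.5e-03  7.0e-04 -1.0e+00] yaxis [ 0.401 -0.916 -0.002] F [0.42 0.08 0.32] gap 1.001 q [-0.48  0.58  1.31 -0.    1.25  0.68]
units [0.04 0.   3.04]
```

>>> carry_out:
  rows:
    - {"gripper": -1, "tx": 0.04, "ty": 0, "tz": 0.7, "ax": 0, "ay": 0, "az": 0}
    - {"gripper": -1, "tx": 0, "ty": 0, "tz": 0.7, "ax": 0, "ay": 0, "az": 0}
    - {"gripper": -1, "tx": 0, "ty": 0, "tz": 0.7, "ax": 0, "ay": 0, "az": 0}
    - {"gripper": -1, "tx": 0, "ty": 0, "tz": 0.5, "ax": 0, "ay": 0, "az": 0}
    - {"gripper": -1, "tx": 0, "ty": 0, "tz": 0.4, "ax": 0, "ay": 0, "az": 0}
    - {"gripper": -1, "tx": 0, "ty": 0, "tz": 0, "ax": 0, "ay": 0, "az": 0}
    - {"gripper": 1, "tx": 0, "ty": 0, "tz": 0, "ax": 0, "ay": 0, "az": 0}
    - {"gripper": 1, "tx": 0, "ty": 0, "tz": 0, "ax": 0, "ay": 0, "az": 0}
    - {"gripper": 1, "tx": 0, "ty": 0, "tz": 0, "ax": 0, "ay": 0, "az": 0}
    - {"gripper": 1, "tx": 0, "ty": 0, "tz": 0, "ax": 0, "ay": 0, "az": 0}
    - {"gripper": 1, "tx": 0, "ty": 0, "tz": 0, "ax": 0, "ay": 0, "az": 0}
    - {"gripper": 1, "tx": 0, "ty": 0, "tz": 0, "ax": 0, "ay": 0, "az": 0}

```text
time_s: 3.48
tool_pos: [0.591, -0.2157, 0.0912]
orientation: [0.0, 0.979, 0.205, 0.0]
ft_force: [0.4, -0.1, -0.2]
finger_gap: 0.62
```

>>> carry_out:
  rows:
    - {"gripper": 1, "tx": 0, "ty": 0, "tz": 0, "ax": 0, "ay": 0, "az": 0}
    - {"gripper": 1, "tx": 0, "ty": 0, "tz": 0, "ax": 0, "ay": 0, "az": 0}
    - {"gripper": 1, "tx": 0, "ty": 0, "tz": 0, "ax": 0, "ay": 0, "az": 0}
    - {"gripper": 1, "tx": 0, "ty": 0, "tz": 0, "ax": 0, "ay": 0, "az": 0}

```text
time_s: 3.82
tool_pos: [0.591, -0.2157, 0.0911]
orientation: [0.0, 0.979, 0.205, 0.0]
ft_force: [-1.1, 0.8, 3.5]
finger_gap: 0.581
```

Gripped: the gap is about 53.5 mm. Lifting next.

>>> carry_out:
  rows:
    - {"gripper": 1, "tx": 0, "ty": 0, "tz": -0.2, "ax": 0, "ay": 0, "az": 0}
    - {"gripper": 1, "tx": 0, "ty": 0, "tz": -0.4, "ax": 0, "ay": 0, "az": 0}
    - {"gripper": 1, "tx": 0, "ty": 0, "tz": -0.6, "ax": 0, "ay": 0, "az": 0}
    - {"gripper": 1, "tx": 0, "ty": 0, "tz": -0.7, "ax": 0, "ay": 0, "az": 0}
    - {"gripper": 1, "tx": 0, "ty": 0, "tz": -0.7, "ax": 0, "ay": 0, "az": 0}
    - {"gripper": 1, "tx": 0, "ty": 0, "tz": -0.7, "ax": 0, "ay": 0, "az": 0}
    - {"gripper": 1, "tx": 0, "ty": 0, "tz": -0.7, "ax": 0, "ay": 0, "az": 0}
    - {"gripper": 1, "tx": 0, "ty": 0, "tz": -0.5, "ax": 0, "ay": 0, "az": 0}
    - {"gripper": 1, "tx": 0, "ty": 0, "tz": -0.3, "ax": 0, "ay": 0, "az": 0}
    - {"gripper": 1, "tx": 0, "ty": 0, "tz": 0, "ax": 0, "ay": 0, "az": 0}
    - {"gripper": 1, "tx": 0, "ty": 0, "tz": 0, "ax": 0, "ay": 0, "az": 0}

```text
time_s: 4.73
tool_pos: [0.5906, -0.2156, 0.2347]
orientation: [0.0, 0.979, 0.205, -0.0]
ft_force: [1.8, 0.2, -3.3]
finger_gap: 0.581
```

```bash
python3 - <<'E'
from h import *
delta([.5005,.2785,.235])
# well: refine mouth height & centre from the top picture depth
c=viewer.calibration("top");W=cloud(c,np.load("pics/top0.npy"))[200:245,78:125].reshape(-1,3)
print(np.histogram(W[:,2],np.arange(.04,.14,.005)))
for n in("top","scene"):
    p,d=viewer.capture(n);cv2.imwrite(f"pics/{n}1.png",p);np.save(f"pics/{n}1.npy",d)
E
python3 -c "
import cv2,numpy as np
a=cv2.imread('pics/top0.png')[195:260,70:145];b=cv2.imread('pics/scene1.png')[170:245,345:430]
A=cv2.resize(a,(400,347),interpolation=2);B=cv2.resize(b,(393,347),interpolation=2)
cv2.imwrite('pics/m.png',np.hstack([A,B]))"
```

```text
t 4.73 pos [ 0.5906 -0.2156  0.2347] zaxis [-0.e+00 -1.e-04 -1.e+00] yaxis [ 0.402 -0.916  0.   ] F [ 1.76  0.2  -3.32] gap 0.581 q [-0.47  0.54  1.23 -0.    1.37  0.69]
units [ 3.870e+00 -1.629e+01 -1.000e-02]
(array([665,  52,  20,  21,  19,  20,  20,  37,  44,  26,  34,  40,  44,
        33,  28,  67,  30,   0,   0]), array([0.04 , 0.045, 0.05 , 0.055, 0.06 , 0.065, 0.07 , 0.075, 0.08 ,
       0.085, 0.09 , 0.095, 0.1  , 0.105, 0.11 , 0.115, 0.12 , 0.125,
       0.13 , 0.135]))
```

View pics/m.png

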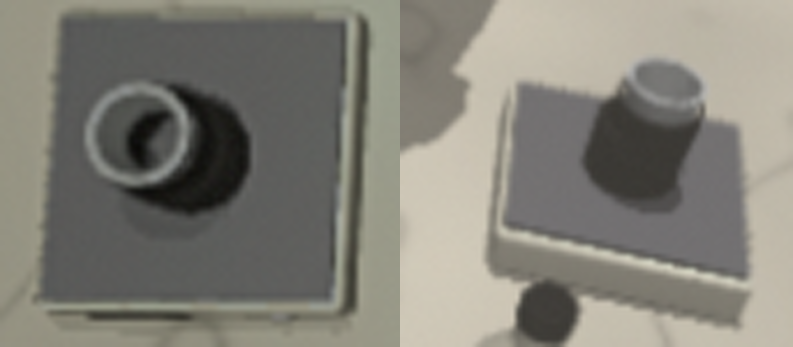

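The magnified views show the aluminium rim. Its centre is at top pixel (95.3, 219.7) and scene pixel (402, 187.6). I'll triangulate the mouth.

```bash
python3 - <<'E'
from h import *
ct,cs=viewer.calibration("top"),viewer.calibration("scene")
for z in(.11,.115,.12,.125): print(z,ray(ct,[[95.3,219.7]],z)[0,:2].round(4),ray(cs,[[402,187.6]],z)[0,:2].round(4))
W=cloud(ct,np.load("pics/top0.npy"))[200:245,78:125].reshape(-1,3);m=W[:,2]>.113
print("rim",W[m].mean(0),cv2.minEnclosingCircle(np.float32(W[m][:,:2])),cv2.fitEllipse(np.float32(W[m][:,:2])))
E
```

```text
0.11 [0.5051 0.2853] [0.4987 0.2825]
0.115 [0.5045 0.2837] [0.5057 0.281 ]
0.12 [0.5038 0.282 ] [0.5126 0.2794]
0.125 [0.5032 0.2804] [0.5196 0.2778]
rim [0.50362357 0.28394051 0.11826289] ((0.5047407150268555, 0.2825333774089813), 0.026512686163187027) ((0.502902626991272, 0.28171855211257935), (0.045267511159181595, 0.0474107600748539), 172.1628875732422)
```

>>> carry_out:
  rows:
    - {"gripper": 1, "tx": 0.1, "ty": -0.5, "tz": 0, "ax": 0, "ay": 0, "az": 0}
    - {"gripper": 1, "tx": 0.2, "ty": -0.8, "tz": 0, "ax": 0, "ay": 0, "az": 0}
    - {"gripper": 1, "tx": 0.2, "ty": -0.9, "tz": 0, "ax": 0, "ay": 0, "az": 0}
    - {"gripper": 1, "tx": 0.2, "ty": -0.9, "tz": 0, "ax": 0, "ay": 0, "az": 0}
    - {"gripper": 1, "tx": 0.2, "ty": -0.9, "tz": 0, "ax": 0, "ay": 0, "az": 0}
    - {"gripper": 1, "tx": 0.2, "ty": -0.9, "tz": 0, "ax": 0, "ay": 0, "az": 0}
    - {"gripper": 1, "tx": 0.2, "ty": -0.9, "tz": 0, "ax": 0, "ay": 0, "az": 0}
    - {"gripper": 1, "tx": 0.2, "ty": -0.9, "tz": 0, "ax": 0, "ay": 0, "az": 0}
    - {"gripper": 1, "tx": 0.2, "ty": -0.8, "tz": 0, "ax": 0, "ay": 0, "az": 0}
    - {"gripper": 1, "tx": 0.2, "ty": -0.7, "tz": 0, "ax": 0, "ay": 0, "az": 0}
    - {"gripper": 1, "tx": 0.2, "ty": -0.6, "tz": 0, "ax": 0, "ay": 0, "az": 0}
    - {"gripper": 1, "tx": 0.1, "ty": -0.4, "tz": 0, "ax": 0, "ay": 0, "az": 0}

```text
time_s: 5.83
tool_pos: [0.5394, 0.0654, 0.2336]
orientation: [-0.0, 0.979, 0.206, -0.001]
ft_force: [-0.3, 0.3, -1.9]
finger_gap: 0.581
```

```bash
python3 - <<'E'
from h import *
delta([.5005,.2785,.235])
E
```

```text
t 5.83 pos [0.5394 0.0654 0.2336] zaxis [-2.2e-03  4.0e-04 -1.0e+00] yaxis [ 0.403 -0.915 -0.001] F [-0.35  0.31 -1.94] gap 0.581 q [-0.02  0.38  1.49  0.    1.27  1.14]
units [ 1.68 -7.02 -0.04]
```

>>> carry_out:
  rows:
    - {"gripper": 1, "tx": 0.1, "ty": -0.5, "tz": 0, "ax": 0, "ay": 0, "az": 0}
    - {"gripper": 1, "tx": 0.2, "ty": -0.8, "tz": 0, "ax": 0, "ay": 0, "az": 0}
    - {"gripper": 1, "tx": 0.2, "ty": -0.9, "tz": 0, "ax": 0, "ay": 0, "az": 0}
    - {"gripper": 1, "tx": 0.25, "ty": -0.9, "tz": 0, "ax": 0, "ay": 0, "az": 0}
    - {"gripper": 1, "tx": 0.25, "ty": -0.9, "tz": 0, "ax": 0, "ay": 0, "az": 0}
    - {"gripper": 1, "tx": 0.25, "ty": -0.9, "tz": 0, "ax": 0, "ay": 0, "az": 0}
    - {"gripper": 1, "tx": 0.25, "ty": -0.8, "tz": 0, "ax": 0, "ay": 0, "az": 0}
    - {"gripper": 1, "tx": 0.2, "ty": -0.7, "tz": 0, "ax": 0, "ay": 0, "az": 0}
    - {"gripper": 1, "tx": 0.1, "ty": -0.5, "tz": 0, "ax": 0, "ay": 0, "az": 0}
    - {"gripper": 1, "tx": 0.1, "ty": -0.2, "tz": 0, "ax": 0, "ay": 0, "az": 0}
    - {"gripper": 1, "tx": 0, "ty": 0, "tz": 0, "ax": 0, "ay": 0, "az": 0}
    - {"gripper": 1, "tx": 0, "ty": 0, "tz": 0, "ax": 0, "ay": 0, "az": 0}

```text
time_s: 6.83
tool_pos: [0.5069, 0.2809, 0.2341]
orientation: [0.0, 0.979, 0.206, -0.001]
ft_force: [0.1, -1.1, -1.9]
finger_gap: 0.58
```

```bash
python3 - <<'E'
from h import *
p,d=viewer.capture("top");cv2.imwrite("pics/t2.png",p);a=cv2.resize(p[185:270,60:160],(400,340),interpolation=2)
q,e=viewer.capture("scene");cv2.imwrite("pics/s2.png",q);b=cv2.resize(q[120:240,340:445],(298,340),interpolation=2)
cv2.imwrite("pics/m2.png",np.hstack([a,b]))
delta([.5057,.2828,.235])
E
```

```text
t 6.93 pos [0.5071 0.2803 0.2344] zaxis [-4.e-04 -8.e-04 -1.e+00] yaxis [ 0.401 -0.916  0.001] F [ 0.03 -0.12 -2.98] gap 0.583 q [ 0.37  0.45  1.38 -0.    1.31  1.53]
units [-0.01 -0.09 -0.02]
```

View pics/m2.png

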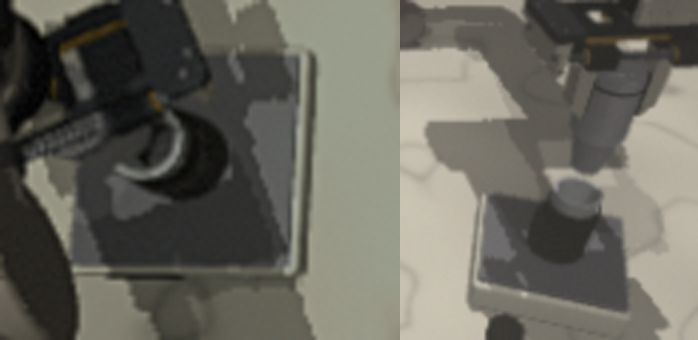

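```bash
python3 - <<'E'
from h import *
cs=viewer.calibration("scene")
def pr(X): return cv2.projectPoints(np.float64(X),cv2.Rodrigues(cs["R"])[0],cs["t"],cs["camera_matrix"],cs["dist"])[0].reshape(-1,2).round(1)
print(pr([[.5053,.2795,.149],[.5053,.2795,.144],[.504,.282,.116],[.5045,.2825,.118]]))
for z in(.112,.116,.12): print(ray(cs,[[402.4,186.5]],z))
E
```

```text
[[404.8 178.1]
 [404.3 179.5]
 [402.4 187.1]
 [402.8 186.7]]
[[0.49573024 0.2832176  0.112     ]]
[[0.50134187 0.28195579 0.116     ]]
[[0.5069535  0.28069398 0.12      ]]
```

>>> carry_out:
  rows:
    - {"gripper": 1, "tx": 0, "ty": -0.08, "tz": 0.2, "ax": 0, "ay": 0, "az": 0}
    - {"gripper": 1, "tx": 0, "ty": 0, "tz": 0.4, "ax": 0, "ay": 0, "az": 0}
    - {"gripper": 1, "tx": 0, "ty": 0, "tz": 0.4, "ax": 0, "ay": 0, "az": 0}
    - {"gripper": 1, "tx": 0, "ty": 0, "tz": 0.3, "ax": 0, "ay": 0, "az": 0}
    - {"gripper": 1, "tx": 0, "ty": 0, "tz": 0.2, "ax": 0, "ay": 0, "az": 0}
    - {"gripper": 1, "tx": 0, "ty": 0, "tz": 0.2, "ax": 0, "ay": 0, "az": 0}
    - {"gripper": 1, "tx": 0, "ty": 0, "tz": 0.2, "ax": 0, "ay": 0, "az": 0}
    - {"gripper": 1, "tx": 0, "ty": 0, "tz": 0, "ax": 0, "ay": 0, "az": 0}
    - {"gripper": 1, "tx": 0, "ty": 0, "tz": 0, "ax": 0, "ay": 0, "az": 0}
    - {"gripper": 1, "tx": 0, "ty": 0, "tz": 0, "ax": 0, "ay": 0, "az": 0}

```text
time_s: 7.77
tool_pos: [0.5061, 0.2838, 0.1781]
orientation: [-0.0, 0.979, 0.205, 0.0]
ft_force: [-0.6, 0.3, -2.3]
finger_gap: 0.58
```

>>> carry_out:
  rows:
    - {"gripper": 1, "tx": 0, "ty": 0, "tz": 0.08, "ax": 0, "ay": 0, "az": 0}
    - {"gripper": 1, "tx": 0, "ty": 0, "tz": 0.03, "ax": 0, "ay": 0, "az": 0}
    - {"gripper": 1, "tx": 0, "ty": 0, "tz": 0, "ax": 0, "ay": 0, "az": 0}
    - {"gripper": 1, "tx": 0, "ty": 0, "tz": 0, "ax": 0, "ay": 0, "az": 0}

```text
time_s: 8.1
tool_pos: [0.5059, 0.2837, 0.1745]
orientation: [0.0, 0.979, 0.205, 0.0]
ft_force: [1.0, -0.1, -2.8]
finger_gap: 0.58
```

>>> carry_out:
  rows:
    - {"gripper": 1, "tx": 0, "ty": 0, "tz": 0.05, "ax": 0, "ay": 0, "az": 0}
    - {"gripper": 1, "tx": 0, "ty": 0, "tz": 0.05, "ax": 0, "ay": 0, "az": 0}
    - {"gripper": 1, "tx": 0, "ty": 0, "tz": 0, "ax": 0, "ay": 0, "az": 0}
    - {"gripper": 1, "tx": 0, "ty": 0, "tz": 0, "ax": 0, "ay": 0, "az": 0}

```text
time_s: 8.43
tool_pos: [0.5058, 0.2837, 0.1712]
orientation: [0.0, 0.979, 0.205, -0.0]
ft_force: [0.9, 0.5, -2.8]
finger_gap: 0.579
```

>>> carry_out:
  rows:
    - {"gripper": 1, "tx": 0, "ty": 0, "tz": 0.05, "ax": 0, "ay": 0, "az": 0}
    - {"gripper": 1, "tx": 0, "ty": 0, "tz": 0.03, "ax": 0, "ay": 0, "az": 0}
    - {"gripper": 1, "tx": 0, "ty": 0, "tz": 0, "ax": 0, "ay": 0, "az": 0}
    - {"gripper": 1, "tx": 0, "ty": 0, "tz": 0, "ax": 0, "ay": 0, "az": 0}

```text
time_s: 8.77
tool_pos: [0.5058, 0.2837, 0.1688]
orientation: [0.0, 0.979, 0.205, -0.0]
ft_force: [1.0, 0.4, -3.8]
finger_gap: 0.577
```

>>> carry_out:
  rows:
    - {"gripper": 1, "tx": 0, "ty": 0, "tz": 0.05, "ax": 0, "ay": 0, "az": 0}
    - {"gripper": 1, "tx": 0, "ty": 0, "tz": 0.05, "ax": 0, "ay": 0, "az": 0}
    - {"gripper": 1, "tx": 0, "ty": 0, "tz": 0, "ax": 0, "ay": 0, "az": 0}
    - {"gripper": 1, "tx": 0, "ty": 0, "tz": 0, "ax": 0, "ay": 0, "az": 0}

```text
time_s: 9.1
tool_pos: [0.506, 0.2839, 0.1664]
orientation: [-0.0, 0.979, 0.205, 0.0]
ft_force: [-0.2, 0.1, 2.5]
finger_gap: 0.58
```

>>> carry_out:
  rows:
    - {"gripper": 1, "tx": 0, "ty": 0, "tz": 0.03, "ax": 0, "ay": 0, "az": 0}
    - {"gripper": 1, "tx": 0, "ty": 0, "tz": 0.03, "ax": 0, "ay": 0, "az": 0}
    - {"gripper": 1, "tx": 0, "ty": 0, "tz": 0, "ax": 0, "ay": 0, "az": 0}
    - {"gripper": 1, "tx": 0, "ty": 0, "tz": 0, "ax": 0, "ay": 0, "az": 0}

```text
time_s: 9.43
tool_pos: [0.506, 0.2838, 0.1643]
orientation: [-0.0, 0.979, 0.205, 0.0]
ft_force: [0.4, 0.3, 2.7]
finger_gap: 0.582
```

The canister met the well at TCP z of about 0.167, and the force levelled off at the drag, so it is seated. Letting go now.

>>> carry_out:
  rows:
    - {"gripper": -1, "tx": 0, "ty": 0, "tz": 0, "ax": 0, "ay": 0, "az": 0}
    - {"gripper": -1, "tx": 0, "ty": 0, "tz": 0, "ax": 0, "ay": 0, "az": 0}
    - {"gripper": -1, "tx": 0, "ty": 0, "tz": 0, "ax": 0, "ay": 0, "az": 0}
    - {"gripper": -1, "tx": 0, "ty": 0, "tz": 0, "ax": 0, "ay": 0, "az": 0}
    - {"gripper": -1, "tx": 0, "ty": 0, "tz": 0, "ax": 0, "ay": 0, "az": 0}
    - {"gripper": -1, "tx": 0, "ty": 0, "tz": 0, "ax": 0, "ay": 0, "az": 0}
    - {"gripper": -1, "tx": 0, "ty": 0, "tz": 0, "ax": 0, "ay": 0, "az": 0}
    - {"gripper": -1, "tx": 0, "ty": 0, "tz": 0, "ax": 0, "ay": 0, "az": 0}
    - {"gripper": -1, "tx": 0, "ty": 0, "tz": 0, "ax": 0, "ay": 0, "az": 0}
    - {"gripper": -1, "tx": 0, "ty": 0, "tz": 0, "ax": 0, "ay": 0, "az": 0}

```text
time_s: 10.27
tool_pos: [0.5058, 0.2837, 0.1642]
orientation: [0.0, 0.979, 0.205, 0.0]
ft_force: [0.5, -0.1, 0.1]
finger_gap: 0.997
```

>>> carry_out:
  rows:
    - {"gripper": -1, "tx": 0, "ty": 0, "tz": -0.3, "ax": 0, "ay": 0, "az": 0}
    - {"gripper": -1, "tx": 0, "ty": 0, "tz": -0.5, "ax": 0, "ay": 0, "az": 0}
    - {"gripper": -1, "tx": 0, "ty": 0, "tz": -0.6, "ax": 0, "ay": 0, "az": 0}
    - {"gripper": -1, "tx": 0, "ty": 0, "tz": -0.6, "ax": 0, "ay": 0, "az": 0}
    - {"gripper": -1, "tx": 0, "ty": 0, "tz": -0.6, "ax": 0, "ay": 0, "az": 0}
    - {"gripper": -1, "tx": 0, "ty": 0, "tz": -0.3, "ax": 0, "ay": 0, "az": 0}
    - {"gripper": -1, "tx": 0, "ty": 0, "tz": 0, "ax": 0, "ay": 0, "az": 0}
    - {"gripper": -1, "tx": 0, "ty": 0, "tz": 0, "ax": 0, "ay": 0, "az": 0}

```text
time_s: 10.93
tool_pos: [0.5058, 0.2837, 0.2513]
orientation: [-0.0, 0.979, 0.205, 0.0]
ft_force: [-0.0, 0.5, -0.1]
finger_gap: 0.999
```

```bash
cat > look.py <<'E'
from h import *
import sys
c=viewer.calibration("wrist");_,d=viewer.capture("wrist");w=cloud(c,d).reshape(-1,3)
cs=viewer.calibration("scene");q,e=viewer.capture("scene");w2=cloud(cs,e).reshape(-1,3)
ct=viewer.calibration("top");q2,e2=viewer.capture("top");w3=cloud(ct,e2).reshape(-1,3)
for n,w in(("wrist",w),("scene",w2),("top",w3)):
    m=(np.hypot(w[:,0]-.504,w[:,1]-.28)<.042)&(w[:,2]>.15)&(w[:,2]<.206);v=w[m]
    if len(v)<20: print(n,len(v));continue
    z=np.percentile(v[:,2],[50,90]);t=v[v[:,2]>z[1]-.008]
    A=np.c_[t[:,:2]-[.504,.28],np.ones(len(t))];co=np.linalg.lstsq(A,t[:,2],rcond=None)[0]
    print(n,len(v),len(t),"z",z.round(4),"c",t.mean(0).round(4),cv2.minEnclosingCircle(np.float32(t[:,:2])),"slope",co.round(3))
cv2.imwrite(f"pics/{sys.argv[1]}.png",cv2.resize(q[100:250,320:450],(520,600),interpolation=2))
delta([.504,.28,.235])
E
python3 look.py s3
```

```text
wrist 4105 3451 z [0.1997 0.2006] c [0.5069 0.2832 0.1996] ((0.5047203302383423, 0.28227442502975464), 0.027230245992541313) slope [-0.033 -0.009  0.2  ]
scene 473 216 z [0.1871 0.1983] c [0.5106 0.2811 0.1965] ((0.5065772533416748, 0.2811487317085266), 0.028352981433272362) slope [-0.068  0.031  0.197]
top 320 210 z [0.197  0.2012] c [0.4939 0.2797 0.1986] ((0.5012221336364746, 0.28233733773231506), 0.027393195778131485) slope [ 0.008 -0.003  0.199]
t 11.08 pos [0.5053 0.2835 0.2499] zaxis [-0.0022 -0.001  -1.    ] yaxis [ 0.402 -0.916 -0.   ] F [ 0.27 -0.08 -0.1 ] gap 1.0 q [ 0.38  0.44  1.36 -0.    1.35  1.54]
units [-0.09  0.09  0.5 ]
```

View pics/s3.png

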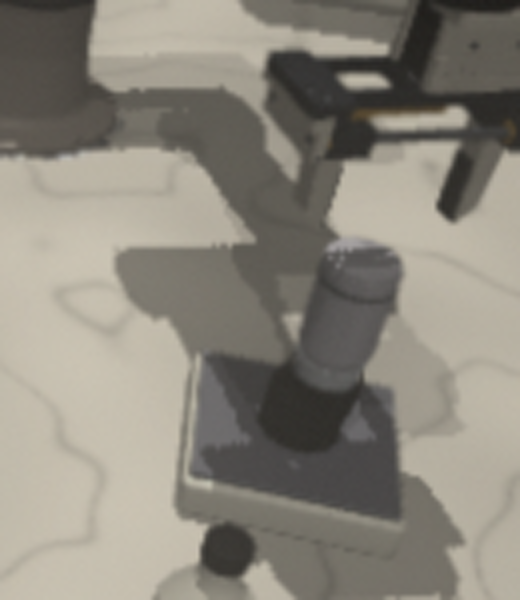

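The canister stands upright in the well, with the lid centre at about (0.5045, 0.282, 0.199), roughly 5 mm off the station's middle. Next I close the gripper and approach the lid.

>>> carry_out:
  rows:
    - {"gripper": 1, "tx": -0.04, "ty": 0.03, "tz": 0, "ax": 0, "ay": 0, "az": 0}
    - {"gripper": 1, "tx": 0, "ty": 0, "tz": 0, "ax": 0, "ay": 0, "az": 0}
    - {"gripper": 1, "tx": 0, "ty": 0, "tz": 0, "ax": 0, "ay": 0, "az": 0}
    - {"gripper": 1, "tx": 0, "ty": 0, "tz": 0, "ax": 0, "ay": 0, "az": 0}
    - {"gripper": 1, "tx": 0, "ty": 0, "tz": 0, "ax": 0, "ay": 0, "az": 0}
    - {"gripper": 1, "tx": 0, "ty": 0, "tz": 0, "ax": 0, "ay": 0, "az": 0}
    - {"gripper": 1, "tx": 0, "ty": 0, "tz": 0, "ax": 0, "ay": 0, "az": 0}
    - {"gripper": 1, "tx": 0, "ty": 0, "tz": 0, "ax": 0, "ay": 0, "az": 0}
    - {"gripper": 1, "tx": 0, "ty": 0, "tz": 0, "ax": 0, "ay": 0, "az": 0}
    - {"gripper": 1, "tx": 0, "ty": 0, "tz": 0, "ax": 0, "ay": 0, "az": 0}
    - {"gripper": 1, "tx": 0, "ty": 0, "tz": 0, "ax": 0, "ay": 0, "az": 0}
    - {"gripper": 1, "tx": 0, "ty": 0, "tz": 0, "ax": 0, "ay": 0, "az": 0}

```text
time_s: 12.08
tool_pos: [0.5051, 0.2824, 0.2512]
orientation: [0.0, 0.979, 0.205, -0.0]
ft_force: [0.5, -0.7, -0.5]
finger_gap: 0.177
```

>>> carry_out:
  rows:
    - {"gripper": 1, "tx": 0, "ty": 0, "tz": 0.3, "ax": 0, "ay": 0, "az": 0}
    - {"gripper": 1, "tx": 0, "ty": 0, "tz": 0.3, "ax": 0, "ay": 0, "az": 0}
    - {"gripper": 1, "tx": 0, "ty": 0, "tz": 0.2, "ax": 0, "ay": 0, "az": 0}
    - {"gripper": 1, "tx": 0, "ty": 0, "tz": 0.1, "ax": 0, "ay": 0, "az": 0}
    - {"gripper": 1, "tx": 0, "ty": 0, "tz": 0, "ax": 0, "ay": 0, "az": 0}
    - {"gripper": 1, "tx": 0, "ty": 0, "tz": 0, "ax": 0, "ay": 0, "az": 0}
    - {"gripper": 1, "tx": 0, "ty": 0, "tz": 0, "ax": 0, "ay": 0, "az": 0}

```text
time_s: 12.67
tool_pos: [0.5053, 0.2825, 0.2244]
orientation: [0.0, 0.979, 0.205, 0.0]
ft_force: [0.4, 0.4, 0.4]
finger_gap: 0.001
```

>>> carry_out:
  rows:
    - {"gripper": 1, "tx": 0, "ty": 0, "tz": 0.03, "ax": 0, "ay": 0, "az": 0}
    - {"gripper": 1, "tx": 0, "ty": 0, "tz": 0.03, "ax": 0, "ay": 0, "az": 0}
    - {"gripper": 1, "tx": 0, "ty": 0, "tz": 0.03, "ax": 0, "ay": 0, "az": 0}
    - {"gripper": 1, "tx": 0, "ty": 0, "tz": 0.03, "ax": 0, "ay": 0, "az": 0}
    - {"gripper": 1, "tx": 0, "ty": 0, "tz": 0, "ax": 0, "ay": 0, "az": 0}
    - {"gripper": 1, "tx": 0, "ty": 0, "tz": 0, "ax": 0, "ay": 0, "az": 0}

```text
time_s: 13.17
tool_pos: [0.5051, 0.2824, 0.2205]
orientation: [0.0, 0.979, 0.205, -0.0]
ft_force: [-0.2, 0.6, -0.1]
finger_gap: 0.007
```

>>> carry_out:
  rows:
    - {"gripper": 1, "tx": 0, "ty": 0, "tz": 0.03, "ax": 0, "ay": 0, "az": 0}
    - {"gripper": 1, "tx": 0, "ty": 0, "tz": 0.03, "ax": 0, "ay": 0, "az": 0}
    - {"gripper": 1, "tx": 0, "ty": 0, "tz": 0.03, "ax": 0, "ay": 0, "az": 0}
    - {"gripper": 1, "tx": 0, "ty": 0, "tz": 0.03, "ax": 0, "ay": 0, "az": 0}
    - {"gripper": 1, "tx": 0, "ty": 0, "tz": 0, "ax": 0, "ay": 0, "az": 0}
    - {"gripper": 1, "tx": 0, "ty": 0, "tz": 0, "ax": 0, "ay": 0, "az": 0}

```text
time_s: 13.67
tool_pos: [0.5051, 0.2824, 0.2169]
orientation: [0.0, 0.979, 0.205, -0.0]
ft_force: [0.7, -0.5, -0.4]
finger_gap: -0.001
```

>>> carry_out:
  rows:
    - {"gripper": 1, "tx": 0, "ty": 0, "tz": 0.03, "ax": 0, "ay": 0, "az": 0}
    - {"gripper": 1, "tx": 0, "ty": 0, "tz": 0, "ax": 0, "ay": 0, "az": 0}
    - {"gripper": 1, "tx": 0, "ty": 0, "tz": 0, "ax": 0, "ay": 0, "az": 0}

```text
time_s: 13.92
tool_pos: [0.5052, 0.2825, 0.2163]
orientation: [-0.0, 0.979, 0.205, 0.0]
ft_force: [0.2, 0.1, 2.5]
finger_gap: 0.001
```

>>> carry_out:
  rows:
    - {"gripper": 1, "tx": 0, "ty": 0, "tz": 0.03, "ax": 0, "ay": 0, "az": 0}
    - {"gripper": 1, "tx": 0, "ty": 0, "tz": 0, "ax": 0, "ay": 0, "az": 0}
    - {"gripper": 1, "tx": 0, "ty": 0, "tz": 0, "ax": 0, "ay": 0, "az": 0}

```text
time_s: 14.17
tool_pos: [0.5053, 0.2825, 0.2155]
orientation: [-0.0, 0.979, 0.205, 0.0]
ft_force: [-0.0, 0.2, 4.9]
finger_gap: 0.001
```

>>> carry_out:
  rows:
    - {"gripper": 1, "tx": 0, "ty": 0, "tz": 0.02, "ax": 0, "ay": 0, "az": 0}
    - {"gripper": 1, "tx": 0, "ty": 0, "tz": 0, "ax": 0, "ay": 0, "az": 0}
    - {"gripper": 1, "tx": 0, "ty": 0, "tz": 0.02, "ax": 0, "ay": 0, "az": 0}
    - {"gripper": 1, "tx": 0, "ty": 0, "tz": 0, "ax": 0, "ay": 0, "az": 0}
    - {"gripper": 1, "tx": 0, "ty": 0, "tz": 0, "ax": 0, "ay": 0, "az": 0}

```text
time_s: 14.58
tool_pos: [0.5051, 0.2824, 0.2139]
orientation: [0.0, 0.979, 0.205, -0.0]
ft_force: [-0.9, 0.6, 3.9]
finger_gap: 0.007
```

>>> carry_out:
  rows:
    - {"gripper": 1, "tx": 0, "ty": 0, "tz": 0.02, "ax": 0, "ay": 0, "az": 0}
    - {"gripper": 1, "tx": 0, "ty": 0, "tz": 0, "ax": 0, "ay": 0, "az": 0}
    - {"gripper": 1, "tx": 0, "ty": 0, "tz": 0.02, "ax": 0, "ay": 0, "az": 0}
    - {"gripper": 1, "tx": 0, "ty": 0, "tz": 0, "ax": 0, "ay": 0, "az": 0}
    - {"gripper": 1, "tx": 0, "ty": 0, "tz": 0, "ax": 0, "ay": 0, "az": 0}

```text
time_s: 15.0
tool_pos: [0.5051, 0.2824, 0.2127]
orientation: [0.0, 0.979, 0.205, -0.0]
ft_force: [0.1, -0.3, 3.0]
finger_gap: 0.002
```

>>> carry_out:
  rows:
    - {"gripper": 1, "tx": 0, "ty": 0, "tz": 0.02, "ax": 0, "ay": 0, "az": 0}
    - {"gripper": 1, "tx": 0, "ty": 0, "tz": 0.02, "ax": 0, "ay": 0, "az": 0}
    - {"gripper": 1, "tx": 0, "ty": 0, "tz": 0, "ax": 0, "ay": 0, "az": 0}

```text
time_s: 15.25
tool_pos: [0.5051, 0.2824, 0.2114]
orientation: [0.0, 0.979, 0.205, -0.0]
ft_force: [-0.0, 1.3, 3.2]
finger_gap: 0.004
```

>>> carry_out:
  rows:
    - {"gripper": 1, "tx": 0, "ty": 0, "tz": 0.02, "ax": 0, "ay": 0, "az": 0}
    - {"gripper": 1, "tx": 0, "ty": 0, "tz": 0.02, "ax": 0, "ay": 0, "az": 0}
    - {"gripper": 1, "tx": 0, "ty": 0, "tz": 0, "ax": 0, "ay": 0, "az": 0}

```text
time_s: 15.5
tool_pos: [0.5051, 0.2824, 0.2102]
orientation: [0.0, 0.979, 0.205, -0.0]
ft_force: [0.1, -0.7, 2.4]
finger_gap: 0.002
```

>>> carry_out:
  rows:
    - {"gripper": 1, "tx": 0, "ty": 0, "tz": 0.02, "ax": 0, "ay": 0, "az": 0}
    - {"gripper": 1, "tx": 0, "ty": 0, "tz": 0.02, "ax": 0, "ay": 0, "az": 0}
    - {"gripper": 1, "tx": 0, "ty": 0, "tz": 0, "ax": 0, "ay": 0, "az": 0}

```text
time_s: 15.75
tool_pos: [0.5051, 0.2824, 0.209]
orientation: [0.0, 0.979, 0.205, -0.0]
ft_force: [0.0, -1.1, 3.8]
finger_gap: 0.005
```

>>> carry_out:
  rows:
    - {"gripper": 1, "tx": 0, "ty": 0, "tz": 0.02, "ax": 0, "ay": 0, "az": 0}
    - {"gripper": 1, "tx": 0, "ty": 0, "tz": 0.02, "ax": 0, "ay": 0, "az": 0}
    - {"gripper": 1, "tx": 0, "ty": 0, "tz": 0, "ax": 0, "ay": 0, "az": 0}

```text
time_s: 16.0
tool_pos: [0.505, 0.2824, 0.2078]
orientation: [0.0, 0.979, 0.205, -0.0]
ft_force: [-0.5, 0.2, 2.6]
finger_gap: 0.001
```

>>> carry_out:
  rows:
    - {"gripper": 1, "tx": 0, "ty": 0, "tz": 0.02, "ax": 0, "ay": 0, "az": 0}
    - {"gripper": 1, "tx": 0, "ty": 0, "tz": 0.02, "ax": 0, "ay": 0, "az": 0}
    - {"gripper": 1, "tx": 0, "ty": 0, "tz": 0, "ax": 0, "ay": 0, "az": 0}

```text
time_s: 16.25
tool_pos: [0.505, 0.2824, 0.2066]
orientation: [0.0, 0.979, 0.205, -0.0]
ft_force: [1.9, -0.1, 3.5]
finger_gap: 0.007
```

>>> carry_out:
  rows:
    - {"gripper": 1, "tx": 0, "ty": 0, "tz": 0.02, "ax": 0, "ay": 0, "az": 0}
    - {"gripper": 1, "tx": 0, "ty": 0, "tz": 0.02, "ax": 0, "ay": 0, "az": 0}
    - {"gripper": 1, "tx": 0, "ty": 0, "tz": 0, "ax": 0, "ay": 0, "az": 0}

```text
time_s: 16.5
tool_pos: [0.505, 0.2824, 0.2054]
orientation: [0.0, 0.979, 0.205, -0.0]
ft_force: [1.7, 0.9, 2.9]
finger_gap: 0.006
```

>>> carry_out:
  rows:
    - {"gripper": 1, "tx": 0, "ty": 0, "tz": 0.02, "ax": 0, "ay": 0, "az": 0}
    - {"gripper": 1, "tx": 0, "ty": 0, "tz": 0.02, "ax": 0, "ay": 0, "az": 0}
    - {"gripper": 1, "tx": 0, "ty": 0, "tz": 0, "ax": 0, "ay": 0, "az": 0}

```text
time_s: 16.75
tool_pos: [0.505, 0.2824, 0.2042]
orientation: [0.0, 0.979, 0.205, -0.0]
ft_force: [-0.3, 0.6, 3.5]
finger_gap: 0.007
```

>>> carry_out:
  rows:
    - {"gripper": 1, "tx": 0, "ty": 0, "tz": 0.02, "ax": 0, "ay": 0, "az": 0}
    - {"gripper": 1, "tx": 0, "ty": 0, "tz": 0.02, "ax": 0, "ay": 0, "az": 0}
    - {"gripper": 1, "tx": 0, "ty": 0, "tz": 0, "ax": 0, "ay": 0, "az": 0}

```text
time_s: 17.0
tool_pos: [0.5051, 0.2824, 0.203]
orientation: [0.0, 0.979, 0.205, -0.0]
ft_force: [-0.1, 0.1, 3.1]
finger_gap: 0.008
```

>>> carry_out:
  rows:
    - {"gripper": 1, "tx": 0, "ty": 0, "tz": 0.02, "ax": 0, "ay": 0, "az": 0}
    - {"gripper": 1, "tx": 0, "ty": 0, "tz": 0.02, "ax": 0, "ay": 0, "az": 0}
    - {"gripper": 1, "tx": 0, "ty": 0, "tz": 0, "ax": 0, "ay": 0, "az": 0}

```text
time_s: 17.25
tool_pos: [0.5053, 0.2825, 0.2023]
orientation: [-0.0, 0.979, 0.205, 0.0]
ft_force: [-0.5, 0.6, 4.8]
finger_gap: 0.006
```

>>> carry_out:
  rows:
    - {"gripper": 1, "tx": 0, "ty": 0, "tz": 0.02, "ax": 0, "ay": 0, "az": 0}
    - {"gripper": 1, "tx": 0, "ty": 0, "tz": 0, "ax": 0, "ay": 0, "az": 0}
    - {"gripper": 1, "tx": 0, "ty": 0, "tz": 0, "ax": 0, "ay": 0, "az": 0}

```text
time_s: 17.5
tool_pos: [0.5055, 0.2826, 0.2022]
orientation: [-0.0, 0.979, 0.205, 0.001]
ft_force: [0.4, 0.5, 8.2]
finger_gap: 0.007
```

At the stop, with the TCP at about 0.202. I'll raise the push towards 15 N.

>>> carry_out:
  rows:
    - {"gripper": 1, "tx": 0, "ty": 0, "tz": 0.02, "ax": 0, "ay": 0, "az": 0}
    - {"gripper": 1, "tx": 0, "ty": 0, "tz": 0, "ax": 0, "ay": 0, "az": 0}
    - {"gripper": 1, "tx": 0, "ty": 0, "tz": 0, "ax": 0, "ay": 0, "az": 0}

```text
time_s: 17.75
tool_pos: [0.5057, 0.2826, 0.2021]
orientation: [-0.0, 0.979, 0.205, 0.001]
ft_force: [-0.3, -0.2, 9.7]
finger_gap: 0.007
```

>>> carry_out:
  rows:
    - {"gripper": 1, "tx": 0, "ty": 0, "tz": 0.02, "ax": 0, "ay": 0, "az": 0}
    - {"gripper": 1, "tx": 0, "ty": 0, "tz": 0, "ax": 0, "ay": 0, "az": 0}
    - {"gripper": 1, "tx": 0, "ty": 0, "tz": 0, "ax": 0, "ay": 0, "az": 0}

```text
time_s: 18.0
tool_pos: [0.506, 0.2827, 0.202]
orientation: [-0.0, 0.979, 0.205, 0.002]
ft_force: [-1.0, -0.8, 12.6]
finger_gap: 0.007
```

>>> carry_out:
  rows:
    - {"gripper": 1, "tx": 0, "ty": 0, "tz": 0.02, "ax": 0, "ay": 0, "az": 0}
    - {"gripper": 1, "tx": 0, "ty": 0, "tz": 0, "ax": 0, "ay": 0, "az": 0}
    - {"gripper": 1, "tx": 0, "ty": 0, "tz": 0, "ax": 0, "ay": 0, "az": 0}

```text
time_s: 18.25
tool_pos: [0.5063, 0.2828, 0.2019]
orientation: [-0.0, 0.979, 0.205, 0.002]
ft_force: [-1.5, -0.3, 13.9]
finger_gap: 0.002
```

>>> carry_out:
  rows:
    - {"gripper": 1, "tx": 0, "ty": 0, "tz": 0.01, "ax": 0, "ay": 0, "az": 0}
    - {"gripper": 1, "tx": 0, "ty": 0, "tz": 0, "ax": 0, "ay": 0, "az": 0}
    - {"gripper": 1, "tx": 0, "ty": 0, "tz": 0, "ax": 0, "ay": 0, "az": 0}
    - {"gripper": 1, "tx": 0, "ty": 0, "tz": 0, "ax": 0, "ay": 0, "az": 0}
    - {"gripper": 1, "tx": 0, "ty": 0, "tz": 0, "ax": 0, "ay": 0, "az": 0}
    - {"gripper": 1, "tx": 0, "ty": 0, "tz": 0, "ax": 0, "ay": 0, "az": 0}
    - {"gripper": 1, "tx": 0, "ty": 0, "tz": 0, "ax": 0, "ay": 0, "az": 0}

```text
time_s: 18.83
tool_pos: [0.5064, 0.2829, 0.2019]
orientation: [-0.0, 0.979, 0.205, 0.003]
ft_force: [-0.7, -0.6, 16.0]
finger_gap: 0.008
```

>>> carry_out:
  rows:
    - {"gripper": 1, "tx": 0, "ty": 0, "tz": 0, "ax": 0, "ay": 0, "az": 0}
    - {"gripper": 1, "tx": 0, "ty": 0, "tz": 0, "ax": 0, "ay": 0, "az": 0}
    - {"gripper": 1, "tx": 0, "ty": 0, "tz": 0, "ax": 0, "ay": 0, "az": 0}
    - {"gripper": 1, "tx": 0, "ty": 0, "tz": 0, "ax": 0, "ay": 0, "az": 0}
    - {"gripper": 1, "tx": 0, "ty": 0, "tz": 0, "ax": 0, "ay": 0, "az": 0}
    - {"gripper": 1, "tx": 0, "ty": 0, "tz": 0, "ax": 0, "ay": 0, "az": 0}
    - {"gripper": 1, "tx": 0, "ty": 0, "tz": 0, "ax": 0, "ay": 0, "az": 0}

```text
time_s: 19.42
tool_pos: [0.5065, 0.2829, 0.2019]
orientation: [-0.0, 0.979, 0.205, 0.003]
ft_force: [0.9, -0.6, 16.7]
finger_gap: 0.004
```

```bash
sed -i 's/>.15)&(w\[:,2\]<.206)/>.15)\&(w[:,2]<.192)/' look.py; python3 look.py s4
```

```text
wrist 2989 2249 z [0.1847 0.186 ] c [0.5193 0.2888 0.1847] ((0.506852924823761, 0.28317826986312866), 0.02680969052016735) slope [-0.09  -0.042  0.186]
scene 332 164 z [0.1755 0.1837] c [0.5177 0.2807 0.182 ] ((0.5099766850471497, 0.28222957253456116), 0.02757408656179905) slope [-0.088  0.019  0.183]
top 145 77 z [0.1791 0.186 ] c [0.4949 0.2707 0.1831] ((0.5032318234443665, 0.28138306736946106), 0.02683720551431179) slope [-0.003  0.045  0.184]
t 19.57 pos [0.5065 0.2828 0.2019] zaxis [ 0.0053  0.0018 -1.    ] yaxis [ 0.402 -0.916  0.   ] F [-0.63  0.21 16.41] gap 0.0 q [ 0.38  0.47  1.44 -0.    1.23  1.53]
units [-0.11  0.05 -1.1 ]
```

```bash
cat > tilt.py <<'E'
from h import *
c=viewer.calibration("wrist");p,d=viewer.capture("wrist");w=cloud(c,d)
import sys;cv2.imwrite(f"pics/{sys.argv[1]}.png",p)
w=w.reshape(-1,3)
m=(np.hypot(w[:,0]-.506,w[:,1]-.283)<.03)&(abs(w[:,2]-.185)<.006);v=w[m]
for k in range(6):
    A=np.c_[v[:,:2]-[.506,.283],np.ones(len(v))];co=np.linalg.lstsq(A,v[:,2],rcond=None)[0];r=v[:,2]-A@co
    print(len(v),co.round(4),"rms",r.std().round(5));v=v[abs(r)<2*r.std()]
A=cloud(c,d).reshape(-1,3);m=(abs(A[:,2]-.04)<.006)&(np.hypot(A[:,0]-.502,A[:,1]-.278)<.11)&(abs(A[:,0]-.502)<.078)&(abs(A[:,1]-.278)<.078);v=A[m]
B=np.c_[v[:,:2]-[.502,.278],np.ones(len(v))];print("deck slope",len(v),np.linalg.lstsq(B,v[:,2],rcond=None)[0].round(4))
delta([.5065,.283,.25])
E
python3 tilt.py w4
```

```text
2191 [-0.0713 -0.0322  0.1858] rms 0.0018
2020 [-0.072  -0.0317  0.186 ] rms 0.00133
1846 [-0.0393 -0.0138  0.1857] rms 0.00091
1744 [-0.0093 -0.0027  0.1854] rms 0.00063
1669 [-0.0011  0.0013  0.1853] rms 0.00054
1605 [0.0014 0.0028 0.1853] rms 0.0005
deck slope 10670 [-0.0025 -0.0018  0.0406]
t 19.62 pos [0.5065 0.2828 0.2019] zaxis [ 0.0054  0.0018 -1.    ] yaxis [ 0.402 -0.916  0.   ] F [-0.21 -0.18 15.18] gap 0.004 q [ 0.38  0.47  1.44 -0.    1.23  1.53]
units [ 0.01 -0.   -1.6 ]
```

View pics/s4.png

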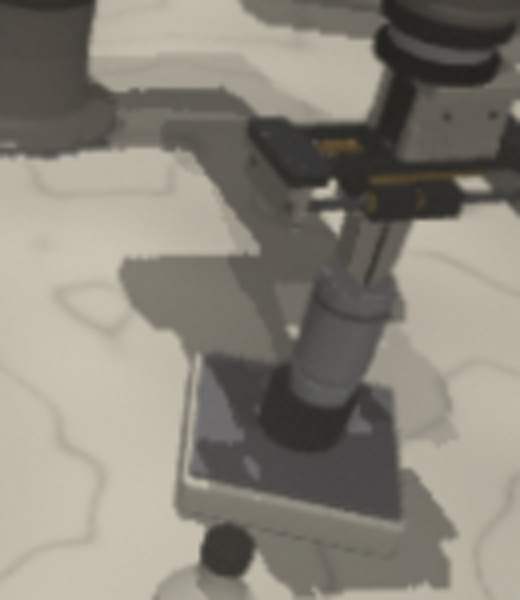

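A robust plane fit gives a lid tilt of about 0.003 rad, lid z of 0.1853 (centre about 0.125), and a push of 15–16.5 N held for over a second. The scene crop shows the canister upright under the shut fingers. Backing off straight up.

>>> carry_out:
  rows:
    - {"gripper": 1, "tx": 0, "ty": 0, "tz": -0.05, "ax": 0, "ay": 0, "az": 0}
    - {"gripper": 1, "tx": 0, "ty": 0, "tz": -0.05, "ax": 0, "ay": 0, "az": 0}
    - {"gripper": 1, "tx": 0, "ty": 0, "tz": -0.1, "ax": 0, "ay": 0, "az": 0}
    - {"gripper": 1, "tx": 0, "ty": 0, "tz": -0.3, "ax": 0, "ay": 0, "az": 0}
    - {"gripper": 1, "tx": 0, "ty": 0, "tz": -0.6, "ax": 0, "ay": 0, "az": 0}
    - {"gripper": 1, "tx": 0, "ty": 0, "tz": -0.7, "ax": 0, "ay": 0, "az": 0}
    - {"gripper": 1, "tx": 0, "ty": 0, "tz": -0.5, "ax": 0, "ay": 0, "az": 0}
    - {"gripper": 1, "tx": 0, "ty": 0, "tz": 0, "ax": 0, "ay": 0, "az": 0}
    - {"gripper": 1, "tx": 0, "ty": 0, "tz": 0, "ax": 0, "ay": 0, "az": 0}

```text
time_s: 20.37
tool_pos: [0.5052, 0.2825, 0.2687]
orientation: [-0.0, 0.979, 0.205, 0.001]
ft_force: [0.1, -0.0, -0.6]
finger_gap: 0.008
```

```bash
python3 tilt.py w5; python3 look.py s5; python3 - <<'E'
from h import *
for n in("wrist","top"):
    c=viewer.calibration(n);p,d=viewer.capture(n);w=cloud(c,d).reshape(-1,3)
    m=(abs(w[:,2]-.0395)<.008)&(abs(w[:,0]-.502)<.1)&(abs(w[:,1]-.278)<.1);print(n,m.sum(),cv2.minAreaRect(np.float32(w[m][:,:2])))
E
```

```text
2603 [-0.03   -0.0111  0.1853] rms 0.00125
2426 [-0.0087 -0.0014  0.1855] rms 0.00071
2320 [-4.300e-03  1.000e-04  1.855e-01] rms 0.00058
2229 [-0.0039  0.0007  0.1855] rms 0.00053
2169 [-0.0034  0.0009  0.1856] rms 0.00051
2130 [-0.0031  0.0009  0.1856] rms 0.00049
deck slope 7806 [-0.0023 -0.0018  0.0405]
t 20.42 pos [0.5048 0.2822 0.2676] zaxis [-1.e-03 -5.e-04 -1.e+00] yaxis [ 0.402 -0.916  0.   ] F [-1.03  0.41 -0.55] gap 0.005 q [ 0.38  0.43  1.33 -0.    1.39  1.53]
units [0.06 0.   0.59]
wrist 2953 2638 z [0.1854 0.1863] c [0.5081 0.2837 0.1852] ((0.505933403968811, 0.2829774022102356), 0.027019517496228218) slope [-0.032 -0.011  0.185]
scene 373 210 z [0.1794 0.1839] c [0.5113 0.2818 0.1822] ((0.507201611995697, 0.28303998708724976), 0.028710708022117615) slope [-0.064  0.012  0.183]
top 323 229 z [0.1827 0.1868] c [0.4972 0.2768 0.1841] ((0.5021915435791016, 0.2821057140827179), 0.027301549911499023) slope [0.002 0.02  0.184]
t 20.57 pos [0.5045 0.2822 0.2669] zaxis [-0.0025 -0.0011 -1.    ] yaxis [ 0.402 -0.916 -0.   ] F [-0.19  0.1  -0.13] gap 0.006 q [ 0.38  0.43  1.33 -0.    1.39  1.53]
units [-0.04  0.06  1.06]
wrist 8470 ((0.5034345984458923, 0.27744659781455994), (0.15766791999340057, 0.15782788395881653), 88.98212432861328)
top 2132 ((0.5014626979827881, 0.27747124433517456), (0.16060218214988708, 0.15946614742279053), 89.09073638916016)
```

View pics/w5.png

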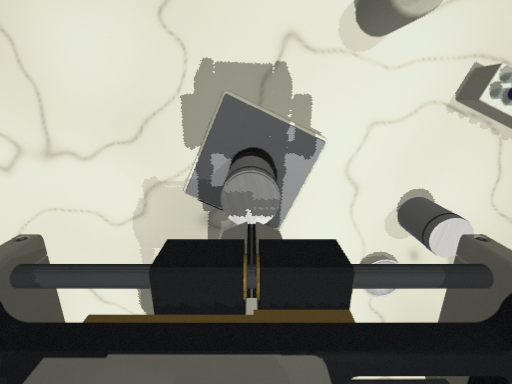

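The wrist view shows the canister upright on the station at (250,190), with the fingers clear of it. Its offset from the station's middle is 5–6 mm. Handing in.

```bash
python3 -c "
from cell import finish_job
print(finish_job())"
```

```text
the job is handed in; nothing more can be done
None
```

I took the steel canister out of its stand and set it in the mixer station's well. I let go of it there, then pushed it down with the gripper shut until the well stopped sinking. The job is handed in at about 21 s, and no verdict is reported back.

- **Push:** The well stopped sinking with the tool at z = 0.202. I held the push for just over a second, with readings of 15 to 16.7 N (limit 23 N). Force was only read at the end of each move, and noise is about 1 N.
- **Final pose:** The lid is at z = 0.1855, so the canister's centre is about 125 mm above the bench (allowed 103 to 130 mm). The canister is 5 to 6 mm off the station's middle (limit 10 mm). The fingers are about 65 mm above the lid.
- **Tilt, where checks disagreed:** Simple plane fits gave slopes up to 0.1, because points on the wall and fingers got mixed in. After removing those outliers, the fit on the lid gave about 0.003 rad (limit 0.06), and the pictures agree.
- **Position, where checks disagreed:** The three cameras disagreed by up to 5 mm on the lid's position. I judged the offset with lid and deck seen by the same camera, from the wrist and top views.
- **Other things on the bench:** I did not re-measure them at the end. The arm felt no contact with anything but the canister.

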